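# Turn the skillet handle in and slide the saucepan onto its ring

### The job

The skillet's handle reaches over the other ring of the warming hob, so the lidded saucepan has been left half off it: first swing the skillet's handle in so that it points to the window (the side of the hob nearest the robot base) instead, with the skillet standing wholly inside its own ring, then slide the saucepan over so that it stands wholly inside the free ring with its handle pointing to the window too. Keep both pans flat on the glass, do not let them touch each other, and leave everything else where it stands.

Things in the scene. Friction and masses are not known exactly. Their poses are not given: they have to be found in the camera images.
- hob: flat two-ring glass warming hob fixed on the seat-ledge, black glass, 340 mm (its x) by 560 mm (its y) by 45 mm high; origin at the centre of its underside, z up; its -x side is the window side and faces the robot base (the window is behind the robot), its +x side with the two knobs is the room side. Two printed rings of 80 mm radius (outer edge), flush with the glass
- skillet_ring (a point): centre of the skillet's ring on the glass top: in the hob's frame x +30, y -110, z 45 mm (the ring on the robot's right)
- saucepan_ring (a point): centre of the saucepan's ring on the glass top: in the hob's frame x +30, y +110, z 45 mm (the ring on the robot's left), free at the start but crossed by the skillet's handle
- skillet: small steel skillet with latkes, loose, 0.3 to 0.65 kg; origin under its centre, z up, +x along its handle. Base radius 55 mm, rim radius 70 mm, 38 mm high. Straight beech handle 22 mm wide, 12 mm thick, from 68 to 195 mm from the pan axis, its middle rising from 31 to 58 mm above the underside. Pushed sideways near its end, the handle turns the pan about its axis, but the pan drifts 10 to 40 mm
- skillet_tip (a point): end of the skillet's handle, 195 mm from the pan's axis and 58 mm above its underside
- saucepan: lidded steel saucepan, loose, 0.4 to 0.75 kg, lid fast on it; origin under its centre, z up, +x along its handle. Base radius 55 mm, body radius 60 mm, lid radius 63 mm at 68 mm up, top of the lid knob 105 mm up. Its level beech handle, 20 mm wide and 14 mm thick with its middle 56 mm above the underside, runs from 60 to 166 mm from the pan's axis; at the start it points roughly to the window
- saucepan_tip (a point): end of the saucepan's handle, 166 mm from the pan's axis and 56 mm above its underside
- jug: bystander: white ceramic milk jug, 62 mm across, 70 mm high, standing on the hob's glass in the corner at the window side on the robot's right; origin at the centre of its underside
- menorah: bystander: clear glass menorah of nine square posts on a slab 270 mm (its x) by 55 mm, with candles 240 mm high, on the ledge to the robot's right of the hob; origin at the centre of its underside
- saucer: bystander: white ceramic saucer, 110 mm across, 18 mm high, on the ledge to the robot's left of the hob; origin at the centre of its underside
- dreidel_a: bystander: white hard plastic dreidel lying on its side, 34 mm square and 80 mm long over stem and point, on the ledge at the room side of the hob or to its right as the robot sees it; origin at the centre of its underside
- dreidel_b: bystander: a second dreidel like the first
- coin_box: bystander: aluminium coin box 134 by 99 by 80 mm on the ledge to the robot's left of the hob; origin at the centre of its underside
- jar: bystander: glass jar with a steel lid, 72 mm across, 115 mm high, on the ledge to the robot's left of the hob; origin at the centre of its underside

How it is judged (in metres and radians):
On the way, in this order (a step that is already met when the one before it is completed fails the run):
1. the skillet's handle points to the window side, within 35 degrees (angle between the x axis of skillet and the x axis of hob, either way round below 0.61 rad and x of skillet_tip in the frame of hob below -0.05 m), for 0.2 s.
2. the saucepan stands inside its ring (horizontal distance between saucepan and saucepan_ring below 0.025 m), for 0.2 s.
At the end, for the whole second after the job is handed in: Both pans stand flat and at rest on the glass, each with its base wholly inside its own ring (centre within 25 mm of the ring's centre) and its handle pointing to the window side of the hob within 35 degrees of square; nothing else has been moved (all of step 1 and angle between the x axis of saucepan and the x axis of hob, either way round below 0.61 rad and x of saucepan_tip in the frame of hob below -0.05 m and horizontal distance between skillet and skillet_ring below 0.025 m and horizontal distance between saucepan and saucepan_ring below 0.025 m and angle between each of skillet, saucepan's own z axis and vertical below 0.05 rad and z of each of skillet, saucepan in the frame of hob below 0.05 m and linear speed of each of skillet, saucepan below 0.01 m/s); the robot touches nothing.
It fails at once if the pans touch each other (contact force between skillet and saucepan above 0.3 N).
It fails at once if a pan is tipped or lifted off the glass (angle between any of skillet, saucepan's own z axis and vertical above 0.2 rad or z of any of skillet, saucepan in the frame of hob above 0.065 m).
It fails at once if a bystander is moved by more than 15 mm (distance of any of jug, menorah, saucer, dreidel_a, dreidel_b, coin_box, jar from where it was at the start of the episode above 0.015 m).
It also fails if it takes over 72 s, if anything falls off the work surface, if the arm or the gripper's body presses on something with over 40 N, if the wrist force passes 120 N, or if a joint passes its speed limit or range.

### The arm

A 6-joint arm with a two-finger parallel gripper is mounted at the origin on the work surface. World frame = base frame: x ahead of the robot, y to its left, z up, the work surface at z = 0. Lengths are in mm, angles in rad, forces in N, time in s.
With the tool pointing down it reaches from about 350 to 950 mm from the base axis. Payload 17.4 kg.
Tool frame: the origin (TCP) lies midway between the tips of the shut fingers; the grasp point (between the pads) lies 19 mm behind it (r.tcp_to_grasp is the distance from the TCP to the grasp point, in mm); z points along the fingers, y is the line along which they close (so a half turn about z gives the same grasp; the last joint's range is limited). The gripper opens to 93 mm and grips with 3 to 60 N. Pads are 15 mm wide; open, the fingers measure 128 mm over their backs; the gripper's body (75 mm by 188 mm) begins 65 mm behind the grasp point.
Start: joints at [-1.35, 0.116, 1.442, -0, 1.584, -0.038], TCP at [172.737, -652.529, 185.746] pointing down, gripper open.
Joint ranges: [-2.83, 2.83], [-0.83, 2.19], [0.07, 2.5], [-1.14, 4.28], [0.01, 3], [-2.97, 2.97]. Speed limits (rad/s): [1.89, 1.89, 2.22, 3.14, 3.14, 3.14].

### API

Orientations are given as a unit quaternion [x, y, z, w].
In Python, from cell import r gives the robot as it stands.
- The arm moves only by the tool step_arm, never from a script. Its argument "increments" is a list of rows, each an object with "xyz": the shift along the tool's x, y, z scaled (see below), a list of three; "twist": the turn, a rotation vector about the tool's x, y, z scaled (see below), a list of three; "claw": the opening, from 0 (shut) to 1 (fully open). In form: [{"xyz": [dx, dy, dz], "twist": [ax, ay, az], "claw": claw}, ...]. A call has 1 to 12 rows; each row shifts and turns the commanded pose from where the row before left it, along the tool's axes as they then stand; what a row does not reach is not made up. The controller multiplies each number of a shift by 0.025 m and each number of a turn by 0.1 rad. A row lasts 1/10 s, in which the tool goes at most 50 mm and 8.59 degrees, less where a joint would pass 70% of its speed; a pose out of reach is approached as far as the arm can. A call with a number of a shift or a turn outside -1 to 1 is refused whole. A call with a gripper value outside its range is refused whole. The fingers move at their own pace and stop on an object; the grip force is fixed at half the most. Time passes only in rows, so rows that do not move let the fingers close. It gives the time, the measured TCP pose, the force, the opening and the grip force at its end, in the units of the state.
- r.get_obs(): the state, without advancing time (a new reading comes with each control period).
- r.camera(name): name is "scene" or "top"; returns the picture (420x560x3 uint8, red, green, blue); there is no depth.
- r.camera_model(name): a dict with "mtx" (3x3 intrinsics, pixels), "extrinsics" (4x4, takes a point from camera to world coordinates). Camera axes: x right, y up, looking along -z (the intrinsics and any distortion apply to the point x, -y, -z); pixel columns grow to the right and rows downward; lengths in mm; the calibration is good to about 2 mm. A picture is of the moment at which its call begins. camera_model takes no time and is no camera call.
- r.finish_job(): hands the job in; it is judged then, once.
Trained networks look in the newest picture that a camera, given by its name, has taken for a name from the list of things; names that differ only in an ending like _2 or _b are one class to them, and where a whole thing is asked for, a point or a joint stands for the part that bears it (a point fixed in the world has none). Each returns a list of dicts, best first, with "score" (0 to 1); they miss things now and then, are a little off and sometimes report something else, mostly with a low value. They report only what shows in the picture. A call takes as long as a camera call.
- r.spot_in(camera, label): "rect" ([left, top, width, height] in pixels, round what is visible of it).
- r.spot_point(camera, label): "location" ([column, row] in pixels: a listed point, or the origin of a listed thing).
The state is a dict: "clock": time; "joints": joint angles; "joint_vel": joint speeds; "joint_torque": joint torques, N m; "ee_pos": TCP position; "eef_rot": TCP orientation; "ft_force": force on the tool from outside, world axes, zero at the start; "torque": the same for the moment, N m; "gripper_width": finger opening in mm; "grasp_force": force on a finger pad.
Only numpy, scipy, OpenCV 4.12 (cv2) and the standard library are available. Lean on these libraries where they do the work, as an engineer would, in place of code of your own. Each camera call takes 0.05 s, during which the arm holds its last target. There are 200 camera calls.

## Working session

There is one attempt and no reset: what is moved stays moved. The work goes in short steps, Python scripts to look and compute and a tool call to move; the robot and the scene stay as the last step left them, time stands still between calls to the robot, and variables do not carry over. Pictures are saved under pics/ and viewed, at most 10 in all, crops included, and the job is handed in when it is done.

Besides the shell and the picture viewer there is one more tool, called after "Emit:" by a JSON object that holds its "name" and its "arguments". step_arm: Moves the arm, as the interface text tells. Shifts and turns lie within -1 to 1; 1 stands for 0.025 m of shift or 0.1 rad of turn. Its arguments: {"type":"object","properties":{"increments":{"type":"array","items":{"type":"object","properties":{"xyz":{"type":"array","items":{"type":"number"}},"twist":{"type":"array","items":{"type":"number"}},"claw":{"type":"number"}}}}},"required":["increments"]}

```bash
mkdir -p pics
cat > h.py <<'E'
import numpy as np,cv2
from cell import r
def ray(cam,px,z):
    m=r.camera_model(cam);K=np.array(m["mtx"]);T=np.array(m["extrinsics"])
    d=np.linalg.inv(K)@[px[0],px[1],1];d=T[:3,:3]@[d[0],-d[1],-d[2]];o=T[:3,3]
    return (o+d*(z-o[2])/d[2]).round(1)
def snap(cam,name):
    im=r.camera(cam);cv2.imwrite(f"pics/{name}.png",im[:,:,::-1]);return im
def pts(cam,L):
    for n,z in L:
        for d in r.spot_point(cam,n)[:2]: print(cam,n,np.round(d["location"],1),round(d["score"],2),ray(cam,d["location"],z))
E
python3 - <<'E'
from h import *
snap("top","t0");snap("scene","s0")
L=[("hob",0),("skillet",45),("skillet_tip",103),("saucepan",45),("saucepan_tip",101),("skillet_ring",45),("saucepan_ring",45),("jug",45),("menorah",0)]
for c in("top","scene"): pts(c,L); print(np.array(r.camera_model(c)["extrinsics"])[:3,3])
print(r.get_obs()["eef_rot"])
E
```

```text
top hob [276.9 219.1] 0.95 [561.1  17.6   0. ]
top skillet [309.3 205.8] 0.65 [591.8 -71.7  45. ]
top skillet_tip [238.3 194. ] 0.87 [613.2 120.  103. ]
top skillet_tip [107.8 197.8] 0.3 [602.  466.3 103. ]
top saucepan [201.4 224.7] 0.68 [538.5 224.2  45. ]
top saucepan [288.4 137.1] 0.62 [787.7 -14.1  45. ]
top saucepan_tip [198.1 279.1] 0.86 [388.7 221.  101. ]
top saucepan_ring [232. 212.] 0.62 [574. 141.  45.]
top jug [363.  265.1] 0.78 [ 429.6 -215.8   45. ]
top menorah [456.9 194.9] 0.61 [ 632.2 -494.2    0. ]
[ 341.21848066   12.80446615 1513.3574915 ]
[1691.42388132 -727.86864276  969.58219302]
[9.91638764e-01 1.29044805e-01 3.61124297e-06 4.40741314e-06]
```

View pics/t0.png

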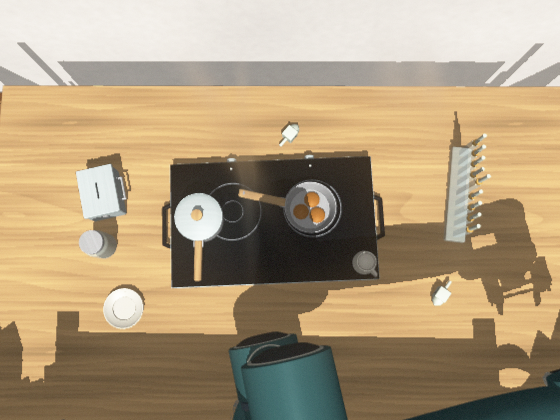

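View pics/s0.png

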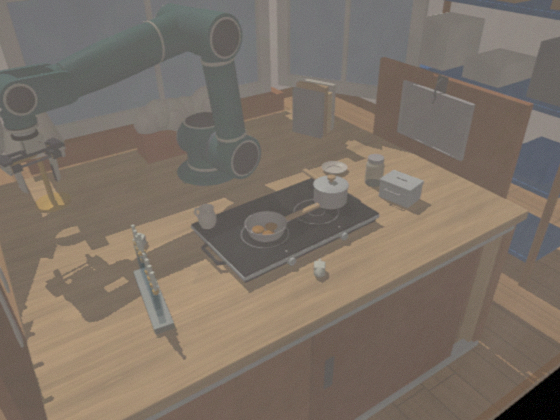

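The top picture shows the skillet at about (312,207) with its handle tip at (238,194). The saucepan is at (199,215), handle tip (198,279), left of the free ring at (232,211). The jug is at (365,262). The menorah stands far right, and the arm is at the lower right.

```bash
cat >> h.py <<'E'
def circ(im,box):
    x,y,w,h=box
E
python3 - <<'E'
from h import *
im=cv2.imread("pics/t0.png")
m=((im.max(2)<60)*255).astype(np.uint8);m[300:]=0;m[:,:165]=0;m[:,385:]=0;m[:140]=0
m=cv2.morphologyEx(m,cv2.MORPH_CLOSE,np.ones((5,5)));m=cv2.morphologyEx(m,cv2.MORPH_OPEN,np.ones((25,25)))
c=max(cv2.findContours(m,0,2)[0],key=cv2.contourArea)
print(np.round(cv2.minAreaRect(c)[0]))
for z in(45,):
    P=np.array([ray("top",p[0],z)[:2] for p in c],np.float32)
    R=cv2.minAreaRect(P);print(R)
for px in[(171,165),(371,157),(379,278),(172,287)]:print(px,ray("top",px,45))
cv2.imwrite("pics/t0z.png",cv2.resize(im[145:300,160:390],None,fx=3.4,fy=3.4,interpolation=cv2.INTER_CUBIC))
E
```

```text
[287. 221.]
((552.8123779296875, -12.518646240234375), (336.0776062011719, 472.31719970703125), 2.642549753189087)
(171, 165) [706.2 313.4  45. ]
(371, 157) [ 730.6 -244.9   45. ]
(379, 278) [ 395.1 -258.1   45. ]
(172, 287) [369.2 299.   45. ]
```

View pics/t0z.png

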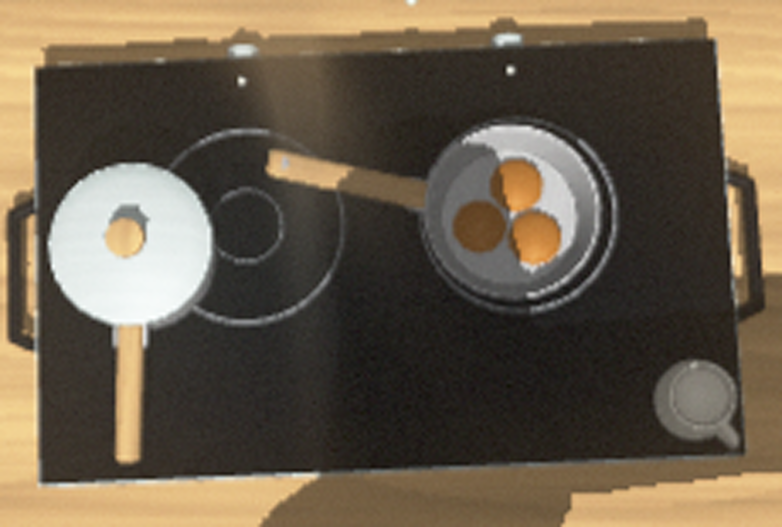

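Emit:
{"name": "step_arm", "arguments": {"increments": [{"xyz": [0, 0, -0.3], "twist": [0, 0, -1], "claw": 1}, {"xyz": [0, 0, -0.3], "twist": [0, 0, -1], "claw": 1}, {"xyz": [0, 0, -0.3], "twist": [0, 0, -1], "claw": 1}, {"xyz": [0, 0, -0.3], "twist": [0, 0, -1], "claw": 1}, {"xyz": [0, 0, -0.3], "twist": [0, 0, -1], "claw": 1}, {"xyz": [0, 0, -0.3], "twist": [0, 0, -1], "claw": 1}, {"xyz": [0, 0, -0.3], "twist": [0, 0, -1], "claw": 1}, {"xyz": [0, 0, -0.3], "twist": [0, 0, -1], "claw": 1}, {"xyz": [0, 0, 0], "twist": [0, 0, -1], "claw": 1}, {"xyz": [0, 0, 0], "twist": [0, 0, -1], "claw": 1}, {"xyz": [0, 0, 0], "twist": [0, 0, -1], "claw": 1}, {"xyz": [0, 0, 0], "twist": [0, 0, -0.96], "claw": 1}]}}

```text
clock: 2.2
ee_pos: [172.8, -652.5, 245.8]
eef_rot: [0.746, 0.666, 0.0, -0.0]
ft_force: [-0.8, 0.2, 0.3]
gripper_width: 92.7
grasp_force: 0.0
```

```bash
cat >> h.py <<'E'
def go(x,y,z,yaw=None):
    o=r.get_obs();p=np.array(o["ee_pos"]);q=o["eef_rot"]
    from scipy.spatial.transform import Rotation as R
    M=R.from_quat(q).as_matrix();w=np.arctan2(M[1,0],M[0,0])
    print("at",p.round(1),"yaw",w.round(4),"tilt",M[:,2].round(3),"t",o["clock"],"w",np.round(o["gripper_width"],1),"F",np.round(o["ft_force"],1))
    print("units",(M.T@(np.array([x,y,z])-p)/25).round(2), "tw", None if yaw is None else round(-((yaw-w+np.pi)%(2*np.pi)-np.pi)*10,2))
E
python3 - <<'E'
from h import *
go(450,-150,230,1.455);go(609,82,230,1.455)
print(ray("top",(198.5,216.8),113),ray("top",(310.6,207),83),ray("top",(197.6,280.3),101),ray("top",(197.9,242),101))
E
```

```text
at [ 172.8 -652.5  245.8] yaw 1.459 tilt [ 0.  0. -1.] t 2.2 w 92.7 F [-0.8  0.2  0.3]
units [21.21  8.78  0.63] tw 0.04
at [ 172.8 -652.5  245.8] yaw 1.459 tilt [ 0.  0. -1.] t 2.2 w 92.7 F [-0.8  0.2  0.3]
units [31.14 14.06  0.63] tw 0.04
[550.2 222.6 113. ] [582.1 -72.9  83. ] [385.6 222.3 101. ] [485.2 224.2 101. ]
```

Emit:
{"name": "step_arm", "arguments": {"increments": [{"xyz": [0.9, 0.4, 0], "twist": [0, 0, 0.47], "claw": 1}, {"xyz": [0.9, 0.4, 0], "twist": [0, 0, 0], "claw": 1}, {"xyz": [0.9, 0.4, 0], "twist": [0, 0, 0], "claw": 1}, {"xyz": [0.9, 0.4, 0], "twist": [0, 0, 0], "claw": 1}, {"xyz": [0.9, 0.4, 0], "twist": [0, 0, 0], "claw": 1}, {"xyz": [0.9, 0.4, 0], "twist": [0, 0, 0], "claw": 1}, {"xyz": [0.9, 0.4, 0], "twist": [0, 0, 0], "claw": 1}, {"xyz": [0.9, 0.4, 0], "twist": [0, 0, 0], "claw": 1}, {"xyz": [0.9, 0.4, 0], "twist": [0, 0, 0], "claw": 1}, {"xyz": [0.9, 0.4, 0], "twist": [0, 0, 0], "claw": 1}, {"xyz": [0.9, 0.4, 0], "twist": [0, 0, 0], "claw": 1}, {"xyz": [0.9, 0.4, 0], "twist": [0, 0, 0], "claw": 1}]}}

```text
clock: 3.4
ee_pos: [334.4, -404.1, 245.9]
eef_rot: [0.762, 0.647, -0.0, 0.0]
ft_force: [1.1, -0.1, 0.6]
gripper_width: 93.1
grasp_force: 0.0
```

Emit:
{"name": "step_arm", "arguments": {"increments": [{"xyz": [0.9, 0.4, 0], "twist": [0, 0, 0], "claw": 1}, {"xyz": [0.9, 0.4, 0], "twist": [0, 0, 0], "claw": 1}, {"xyz": [0.9, 0.4, 0], "twist": [0, 0, 0], "claw": 1}, {"xyz": [0.9, 0.4, 0], "twist": [0, 0, 0], "claw": 1}, {"xyz": [0.9, 0.4, 0], "twist": [0, 0, 0], "claw": 1}, {"xyz": [0.9, 0.4, 0], "twist": [0, 0, 0], "claw": 1}, {"xyz": [0.9, 0.4, 0], "twist": [0, 0, 0], "claw": 1}, {"xyz": [0.9, 0.4, 0], "twist": [0, 0, 0], "claw": 1}, {"xyz": [0.9, 0.4, 0], "twist": [0, 0, 0], "claw": 1}, {"xyz": [0.9, 0.4, 0], "twist": [0, 0, 0], "claw": 1}, {"xyz": [0.9, 0.4, 0], "twist": [0, 0, 0], "claw": 1}, {"xyz": [0.9, 0.4, 0], "twist": [0, 0, 0], "claw": 1}]}}

```text
clock: 4.6
ee_pos: [496.7, -157.1, 245.9]
eef_rot: [0.762, 0.647, 0.0, 0.0]
ft_force: [0.9, -0.9, -0.2]
gripper_width: 92.9
grasp_force: 0.0
```

Run:
```python
from h import *
go(607,80,77,1.412)
```

```text
at [ 496.7 -157.1  245.9] yaw 1.4078 tilt [ 0. -0. -1.] t 4.6 w 92.9 F [ 0.9 -0.9 -0.2]
units [10.07  2.81  6.76] tw -0.04
```

Emit:
{"name": "step_arm", "arguments": {"increments": [{"xyz": [0.9, 0.25, 0], "twist": [0, 0, 0], "claw": 1}, {"xyz": [0.9, 0.25, 0], "twist": [0, 0, 0], "claw": 1}, {"xyz": [0.9, 0.25, 0], "twist": [0, 0, 0], "claw": 1}, {"xyz": [0.9, 0.25, 0], "twist": [0, 0, 0], "claw": 1}, {"xyz": [0.9, 0.25, 0], "twist": [0, 0, 0], "claw": 1}, {"xyz": [0.9, 0.25, 0], "twist": [0, 0, 0], "claw": 1}, {"xyz": [0.9, 0.25, 0], "twist": [0, 0, 0], "claw": 1}, {"xyz": [0.9, 0.25, 0], "twist": [0, 0, 0], "claw": 1}, {"xyz": [0.9, 0.25, 0], "twist": [0, 0, 0], "claw": 1}, {"xyz": [0.9, 0.25, 0], "twist": [0, 0, 0], "claw": 1}, {"xyz": [0.9, 0.25, 0], "twist": [0, 0, 0], "claw": 1}, {"xyz": [0.15, 0.05, 0], "twist": [0, 0, 0], "claw": 1}]}}

```text
clock: 5.8
ee_pos: [606.5, 80.3, 245.4]
eef_rot: [0.762, 0.648, -0.0, -0.0]
ft_force: [0.2, 0.2, -0.3]
gripper_width: 93.0
grasp_force: 0.0
```

Emit:
{"name": "step_arm", "arguments": {"increments": [{"xyz": [0, 0, 0.9], "twist": [0, 0, 0], "claw": 1}, {"xyz": [0, 0, 0.9], "twist": [0, 0, 0], "claw": 1}, {"xyz": [0, 0, 0.9], "twist": [0, 0, 0], "claw": 1}, {"xyz": [0, 0, 0.9], "twist": [0, 0, 0], "claw": 1}, {"xyz": [0, 0, 0.8], "twist": [0, 0, 0], "claw": 1}, {"xyz": [0, 0, 0.8], "twist": [0, 0, 0], "claw": 1}, {"xyz": [0, 0, 0.8], "twist": [0, 0, 0], "claw": 1}, {"xyz": [0, 0, 0.5], "twist": [0, 0, 0], "claw": 1}, {"xyz": [0, 0, 0.25], "twist": [0, 0, 0], "claw": 1}, {"xyz": [0, 0, 0], "twist": [0, 0, 0], "claw": 1}]}}

```text
clock: 6.8
ee_pos: [605.8, 78.3, 76.6]
eef_rot: [0.762, 0.647, -0.0, -0.0]
ft_force: [-0.8, -0.1, -0.0]
gripper_width: 93.0
grasp_force: 0.0
```

Run:
```python
from h import *
go(607,80,77,1.412)
im=snap("top","t1");cv2.imwrite("pics/t1z.png",cv2.resize(im[100:310,150:390,::-1],None,fx=2.8,fy=2.8,interpolation=cv2.INTER_CUBIC))
```

```text
at [605.8  78.3  76.6] yaw 1.4077 tilt [-0.001 -0.    -1.   ] t 6.8 w 93.0 F [-0.8 -0.1 -0. ]
units [ 0.07  0.03 -0.01] tw -0.04
```

View pics/t1z.png

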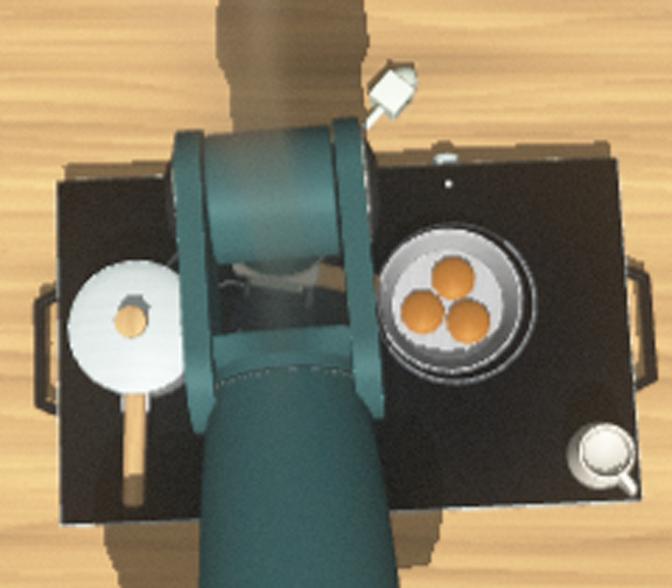

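The wrist now stands over the handle, with the pans and jug undisturbed: skillet at (455,302) in the crop, saucepan at (133,327). I'll close the gripper.

Emit:
{"name": "step_arm", "arguments": {"increments": [{"xyz": [0, 0, 0], "twist": [0, 0, 0], "claw": 0}, {"xyz": [0, 0, 0], "twist": [0, 0, 0], "claw": 0}, {"xyz": [0, 0, 0], "twist": [0, 0, 0], "claw": 0}, {"xyz": [0, 0, 0], "twist": [0, 0, 0], "claw": 0}, {"xyz": [0, 0, 0], "twist": [0, 0, 0], "claw": 0}, {"xyz": [0, 0, 0], "twist": [0, 0, 0], "claw": 0}, {"xyz": [0, 0, 0], "twist": [0, 0, 0], "claw": 0}, {"xyz": [0, 0, 0], "twist": [0, 0, 0], "claw": 0}, {"xyz": [0, 0, 0], "twist": [0, 0, 0], "claw": 0}, {"xyz": [0, 0, 0], "twist": [0, 0, 0], "claw": 0}]}}

```text
clock: 7.85
ee_pos: [606.1, 78.5, 77.0]
eef_rot: [0.762, 0.647, 0.0, 0.0]
ft_force: [-0.6, 0.4, -0.2]
gripper_width: 17.7
grasp_force: 0.0
```

Emit:
{"name": "step_arm", "arguments": {"increments": [{"xyz": [0, 0, 0], "twist": [0, 0, 0], "claw": 0}, {"xyz": [0, 0, 0], "twist": [0, 0, 0], "claw": 0}]}}

```text
clock: 8.05
ee_pos: [606.0, 78.6, 77.0]
eef_rot: [0.762, 0.647, -0.0, -0.0]
ft_force: [0.1, -0.2, 0.4]
gripper_width: 2.4
grasp_force: 0.0
```

Run:
```python
from h import *
go(607,80,77,1.412)
im=snap("scene","s1");cv2.imwrite("pics/s1z.png",cv2.resize(im[120:300,170:400,::-1],None,fx=3,fy=3,interpolation=cv2.INTER_CUBIC))
```

```text
at [606.   78.6  77. ] yaw 1.4078 tilt [-0.  0. -1.] t 8.05 w 2.4 F [ 0.1 -0.2  0.4]
units [ 0.06  0.03 -0.  ] tw -0.04
```

View pics/s1z.png

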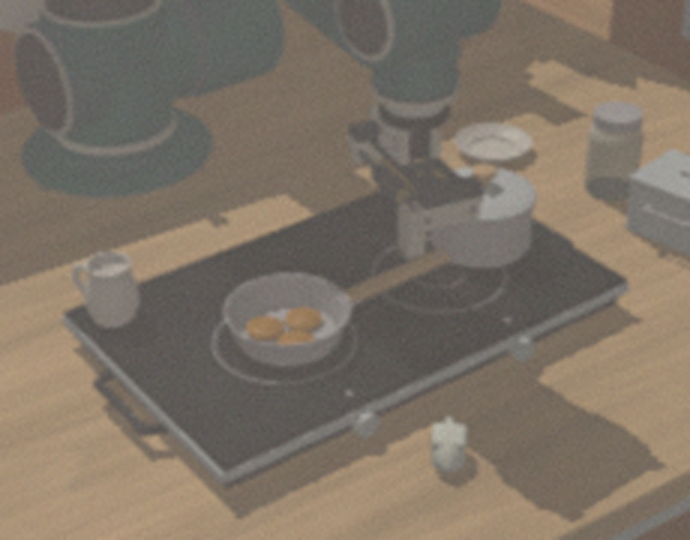

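The fingers shut on nothing. The handle in the crop runs from (350,298) to (450,258), in front of the fingers near (415,245). I'll check this by projection.

```bash
cat >> h.py <<'E'
def proj(cam,p):
    m=r.camera_model(cam);K=np.array(m["mtx"]);T=np.array(m["extrinsics"])
    c=T[:3,:3].T@(np.array(p,float)-T[:3,3]);u=K@[c[0],-c[1],-c[2]];return (u[:2]/u[2]).round(1)
E
python3 - <<'E'
from h import *
S=lambda p:((proj("scene",p)-[170,120])*3).round()
print("tcp",S((606,78.6,77)),"skillet tip est",S((613,120,103)),"rim ctr",S((582,-73,83)),"hob corners",[S(p) for p in[(706,313,45),(730.6,-245,45),(395,-258,45)]])
print("s at 155",S((607,80,95)))
print("sp ring",S((575,139,45)),"knob",S((550,223,150)), "jug",S((430,-216,115)))
for n in("skillet_tip","skillet","saucepan"):print(n,[(np.round((np.array(d["location"])-[170,120])*3),round(d["score"],2)) for d in r.spot_point("scene",n)[:2]])
print(r.camera_model("scene").keys())
E
```

```text
tcp [410. 277.] skillet tip est [443. 249.] rim ctr [285. 305.] hob corners [array([622., 276.]), array([217., 464.]), array([ 62., 308.])]
s at 155 [412. 263.]
sp ring [435. 271.] knob [482. 165.] jug [103. 259.]
skillet_tip []
skillet []
saucepan []
dict_keys(['mtx', 'extrinsics'])
```

Run:
```python
from h import *
im=cv2.imread("pics/s1.png");z=cv2.resize(im[155:225,275:365],None,fx=8,fy=8,interpolation=cv2.INTER_CUBIC)
z=cv2.convertScaleAbs(z,alpha=1.6,beta=-30)
for p,c in(((606,78.6,77),(0,0,255)),((607,80,95),(255,0,0)),((606,78.6,96),(0,255,0))):
    q=(proj("scene",p)-[275,155])*8;cv2.circle(z,tuple(int(v) for v in q),5,c,-1)
cv2.imwrite("pics/s1y.png",z)
```

```text
(no output)
```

View pics/s1y.png

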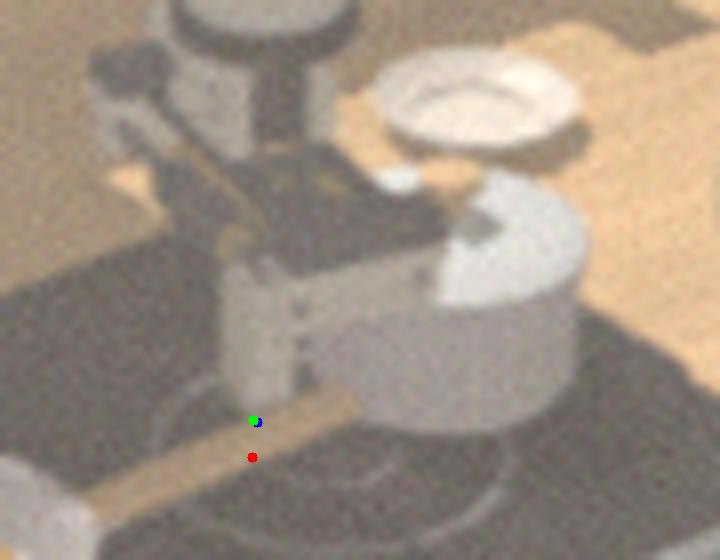

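The near finger's lower end, around (265,400) in this zoom, stops at or behind the handle's top edge. The reported TCP projects lower, at (252,457). I'll check that offset against the first picture.

Run:
```python
from h import *
im=cv2.imread("pics/s0.png");z=cv2.resize(im[120:220,0:100],None,fx=5,fy=5,interpolation=cv2.INTER_CUBIC)
z=cv2.convertScaleAbs(z,alpha=1.6,beta=-30)
w=.2588;p=np.array([172.7,-652.5,185.7]);y=np.array([np.sin(w),-np.cos(w),0])
for s,c in((0,(0,0,255)),(46.5,(255,0,0)),(-46.5,(0,255,0))):
    q=(proj("scene",p+s*y)-[0,120])*5;cv2.circle(z,tuple(int(v) for v in q),4,c,-1)
cv2.imwrite("pics/s0y.png",z)
im=cv2.imread("pics/t1.png");print(proj("top",(606,78.6,77)))
z2=cv2.resize(im[170:240,205:295],(500,389),interpolation=cv2.INTER_CUBIC)
for q,c in((proj("top",(606,78.6,77)),(0,0,255)),(proj("top",(607,80,95)),(255,0,0)),(proj("top",(613,120,103)),(0,255,255))):
    cv2.circle(z2,tuple(int(v) for v in (q-[205,170])*5.55),4,c,-1)
out=np.zeros((500,800,3),np.uint8);out[:400,:400]=cv2.resize(z,(400,400));out[:311,400:]=cv2.resize(z2,(400,311));cv2.imwrite("pics/mix.png",out)
```

```text
[254.3 198.5]
```

View pics/mix.png

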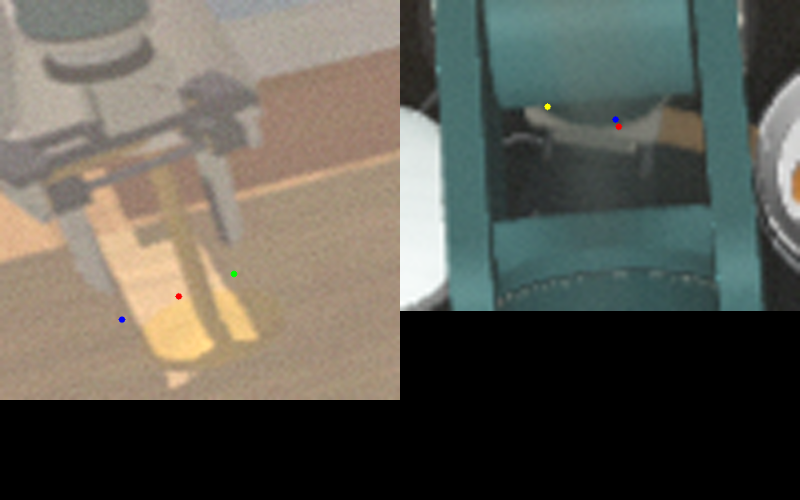

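The finger tips stand about 25 mm higher than the reported TCP in both pictures, so they shut above the handle. I'll rise, open, and come down again about 25 mm lower.

Emit:
{"name": "step_arm", "arguments": {"increments": [{"xyz": [0, 0, -0.8], "twist": [0, 0, 0], "claw": 0}, {"xyz": [0, 0, -0.8], "twist": [0, 0, 0], "claw": 1}, {"xyz": [0, 0, 0], "twist": [0, 0, 0], "claw": 1}, {"xyz": [0, 0, 0], "twist": [0, 0, 0], "claw": 1}, {"xyz": [0, 0, 0], "twist": [0, 0, 0], "claw": 1}, {"xyz": [0, 0, 0], "twist": [0, 0, 0], "claw": 1}, {"xyz": [0, 0, 0], "twist": [0, 0, 0], "claw": 1}, {"xyz": [0, 0, 0], "twist": [0, 0, 0], "claw": 1}, {"xyz": [0, 0, 0], "twist": [0, 0, 0], "claw": 1}, {"xyz": [0, 0, 0], "twist": [0, 0, 0], "claw": 1}, {"xyz": [0, 0, 0], "twist": [0, 0, 0], "claw": 1}, {"xyz": [0, 0, 0], "twist": [0, 0, 0], "claw": 1}]}}

```text
clock: 9.45
ee_pos: [606.1, 78.5, 117.0]
eef_rot: [0.762, 0.647, 0.0, 0.0]
ft_force: [-0.0, -0.6, 0.3]
gripper_width: 83.8
grasp_force: 0.0
```

Emit:
{"name": "step_arm", "arguments": {"increments": [{"xyz": [0, 0, 0.6], "twist": [0, 0, 0], "claw": 1}, {"xyz": [0, 0, 0.6], "twist": [0, 0, 0], "claw": 1}, {"xyz": [0, 0, 0.5], "twist": [0, 0, 0], "claw": 1}, {"xyz": [0, 0, 0.3], "twist": [0, 0, 0], "claw": 1}, {"xyz": [0, 0, 0.3], "twist": [0, 0, 0], "claw": 1}, {"xyz": [0, 0, 0.3], "twist": [0, 0, 0], "claw": 1}, {"xyz": [0, 0, 0], "twist": [0, 0, 0], "claw": 1}]}}

```text
clock: 10.15
ee_pos: [605.6, 78.5, 50.9]
eef_rot: [0.762, 0.647, -0.001, -0.0]
ft_force: [0.2, 0.4, 0.5]
gripper_width: 93.1
grasp_force: 0.0
```

Emit:
{"name": "step_arm", "arguments": {"increments": [{"xyz": [0, 0, 0], "twist": [0, 0, 0], "claw": 0}, {"xyz": [0, 0, 0], "twist": [0, 0, 0], "claw": 0}, {"xyz": [0, 0, 0], "twist": [0, 0, 0], "claw": 0}, {"xyz": [0, 0, 0], "twist": [0, 0, 0], "claw": 0}, {"xyz": [0, 0, 0], "twist": [0, 0, 0], "claw": 0}, {"xyz": [0, 0, 0], "twist": [0, 0, 0], "claw": 0}, {"xyz": [0, 0, 0], "twist": [0, 0, 0], "claw": 0}, {"xyz": [0, 0, 0], "twist": [0, 0, 0], "claw": 0}, {"xyz": [0, 0, 0], "twist": [0, 0, 0], "claw": 0}, {"xyz": [0, 0, 0], "twist": [0, 0, 0], "claw": 0}, {"xyz": [0, 0, 0], "twist": [0, 0, 0], "claw": 0}]}}

```text
clock: 11.25
ee_pos: [606.1, 78.6, 52.0]
eef_rot: [0.762, 0.647, 0.0, 0.0]
ft_force: [1.0, 0.8, -0.4]
gripper_width: 21.5
grasp_force: 30.0
```

Emit:
{"name": "step_arm", "arguments": {"increments": [{"xyz": [-0.01, -0.3, 0], "twist": [0, 0, -0.5], "claw": 0}, {"xyz": [-0.03, -0.61, 0], "twist": [0, 0, -1], "claw": 0}, {"xyz": [-0.03, -0.61, 0], "twist": [0, 0, -1], "claw": 0}, {"xyz": [-0.03, -0.61, 0], "twist": [0, 0, -1], "claw": 0}, {"xyz": [-0.03, -0.61, 0], "twist": [0, 0, -1], "claw": 0}, {"xyz": [-0.03, -0.61, 0], "twist": [0, 0, -1], "claw": 0}, {"xyz": [-0.03, -0.61, 0], "twist": [0, 0, -1], "claw": 0}, {"xyz": [-0.03, -0.61, 0], "twist": [0, 0, -1], "claw": 0}, {"xyz": [-0.01, -0.3, 0], "twist": [0, 0, -0.5], "claw": 0}, {"xyz": [0, 0, 0], "twist": [0, 0, 0], "claw": 0}]}}

```text
clock: 12.25
ee_pos: [490.1, 50.4, 52.1]
eef_rot: [0.45, 0.893, 0.0, 0.0]
ft_force: [-0.0, 0.7, -0.1]
gripper_width: 21.7
grasp_force: 30.0
```

Run:
```python
from h import *
go(585-154*.999,-81,52,3.14)
im=r.camera("top");im=r.camera("scene");pts("top",[("skillet",45),("saucepan",45)]);pts("scene",[("skillet",45),("saucepan",45)])
```

```text
at [490.1  50.4  52.1] yaw 2.2081 tilt [ 0.  0. -1.] t 12.25 w 21.7 F [-0.   0.7 -0.1]
units [-2.82 -5.02  0.  ] tw -9.32
top skillet [312.7 205.6] 0.97 [592.4 -81.   45. ]
```

Emit:
{"name": "step_arm", "arguments": {"increments": [{"xyz": [-0.01, -0.3, 0], "twist": [0, 0, -0.5], "claw": 0}, {"xyz": [-0.03, -0.61, 0], "twist": [0, 0, -1], "claw": 0}, {"xyz": [-0.03, -0.61, 0], "twist": [0, 0, -1], "claw": 0}, {"xyz": [-0.03, -0.61, 0], "twist": [0, 0, -1], "claw": 0}, {"xyz": [-0.03, -0.61, 0], "twist": [0, 0, -1], "claw": 0}, {"xyz": [-0.03, -0.61, 0], "twist": [0, 0, -1], "claw": 0}, {"xyz": [-0.03, -0.61, 0], "twist": [0, 0, -1], "claw": 0}, {"xyz": [-0.03, -0.61, 0], "twist": [0, 0, -1], "claw": 0}, {"xyz": [-0.03, -0.61, 0], "twist": [0, 0, -1], "claw": 0}, {"xyz": [-0.03, -0.5, 0], "twist": [0, 0, -0.8], "claw": 0}, {"xyz": [0, 0, 0], "twist": [0, 0, 0], "claw": 0}]}}

```text
clock: 13.65
ee_pos: [429.1, -72.9, 52.0]
eef_rot: [0.002, 1.0, -0.0, -0.0]
ft_force: [-0.1, -1.4, -0.1]
gripper_width: 21.4
grasp_force: 30.0
```

Run:
```python
from h import *
go(585-154*.999,-81,52,3.14)
snap("top","t2");pts("top",[("skillet",45),("saucepan",45)])
```

```text
at [429.1 -72.9  52. ] yaw 3.1375 tilt [-0. -0. -1.] t 13.65 w 21.4 F [-0.1 -1.4 -0.1]
units [-0.08 -0.33 -0.  ] tw -0.02
top skillet [313.7 206.8] 0.77 [589.1 -83.7  45. ]
top saucepan [203.1 221.4] 0.94 [547.6 219.8  45. ]
```

View pics/t2.png

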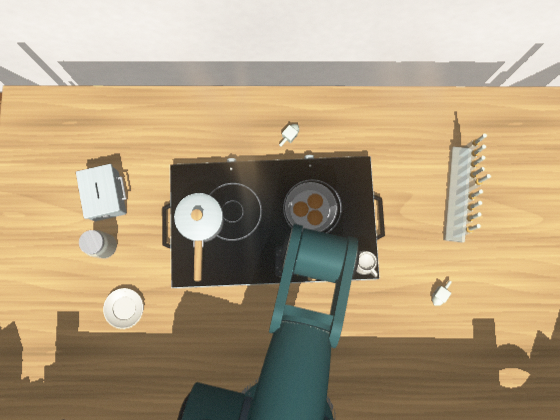

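The skillet's handle now points to the window, with its rim centred near (311,206) inside its ring at (313,208). The saucepan is untouched at (198,216) and the bystanders are in place. A small nudge to the right, then release.

Emit:
{"name": "step_arm", "arguments": {"increments": [{"xyz": [-0.04, -0.14, 0], "twist": [0, 0, 0], "claw": 0}, {"xyz": [-0.04, -0.14, 0], "twist": [0, 0, 0], "claw": 0}, {"xyz": [0, 0, 0], "twist": [0, 0, 0], "claw": 0}, {"xyz": [0, 0, 0], "twist": [0, 0, 0], "claw": 1}, {"xyz": [0, 0, 0], "twist": [0, 0, 0], "claw": 1}, {"xyz": [0, 0, 0], "twist": [0, 0, 0], "claw": 1}, {"xyz": [0, 0, 0], "twist": [0, 0, 0], "claw": 1}, {"xyz": [0, 0, 0], "twist": [0, 0, 0], "claw": 1}, {"xyz": [0, 0, 0], "twist": [0, 0, 0], "claw": 1}, {"xyz": [0, 0, 0], "twist": [0, 0, 0], "claw": 1}, {"xyz": [0, 0, 0], "twist": [0, 0, 0], "claw": 1}, {"xyz": [0, 0, 0], "twist": [0, 0, 0], "claw": 1}]}}

```text
clock: 15.0
ee_pos: [431.0, -78.8, 52.0]
eef_rot: [0.002, 1.0, -0.0, -0.0]
ft_force: [0.4, -0.8, 0.3]
gripper_width: 88.9
grasp_force: 0.0
```

Emit:
{"name": "step_arm", "arguments": {"increments": [{"xyz": [0, 0, -0.5], "twist": [0, 0, 0], "claw": 1}, {"xyz": [0, 0, -0.9], "twist": [0, 0, 0], "claw": 1}, {"xyz": [0, 0, -0.9], "twist": [0, 0, 0], "claw": 1}, {"xyz": [0, 0, -0.9], "twist": [0, 0, 0], "claw": 1}, {"xyz": [0, 0, -0.9], "twist": [0, 0, 0], "claw": 1}, {"xyz": [0, 0, -0.9], "twist": [0, 0, 0], "claw": 1}, {"xyz": [0, 0, 0], "twist": [0, 0, 0], "claw": 1}]}}

```text
clock: 15.7
ee_pos: [432.0, -79.1, 180.9]
eef_rot: [0.002, 1.0, -0.001, 0.002]
ft_force: [0.3, 0.2, -0.2]
gripper_width: 92.7
grasp_force: 0.0
```

Emit:
{"name": "step_arm", "arguments": {"increments": [{"xyz": [0, 1, 0], "twist": [0, 0, 0], "claw": 1}, {"xyz": [0, 1, 0], "twist": [0, 0, 0], "claw": 1}, {"xyz": [0, 1, 0], "twist": [0, 0, 0], "claw": 1}, {"xyz": [0, 1, 0], "twist": [0, 0, 0], "claw": 1}, {"xyz": [0, 1, 0], "twist": [0, 0, 0], "claw": 1}, {"xyz": [0, 1, 0], "twist": [0, 0, 0], "claw": 1}, {"xyz": [0, 1, 0], "twist": [0, 0, 0], "claw": 1}, {"xyz": [0, 1, 0], "twist": [0, 0, 0], "claw": 1}, {"xyz": [0, 1, 0], "twist": [0, 0, 0], "claw": 1}, {"xyz": [0, 1, 0], "twist": [0, 0, 0], "claw": 1}, {"xyz": [0, 1, 0], "twist": [0, 0, 0], "claw": 1}, {"xyz": [0, 1, 0], "twist": [0, 0, 0], "claw": 1}]}}

```text
clock: 16.9
ee_pos: [431.8, 222.2, 176.9]
eef_rot: [0.002, 1.0, -0.0, -0.0]
ft_force: [1.1, -0.1, -0.0]
gripper_width: 93.1
grasp_force: 0.0
```

Run:
```python
from h import *
go(432,223,55,3.14)
im=snap("top","t3");pts("top",[("skillet",45),("skillet_tip",103),("saucepan",45),("saucepan_tip",101)])
```

```text
at [431.8 222.2 176.9] yaw 3.1379 tilt [-0. -0. -1.] t 16.9 w 93.1 F [ 1.1 -0.1 -0. ]
units [-0.01  0.03  4.87] tw -0.02
top skillet [312.9 208.3] 0.67 [584.9 -81.5  45. ]
top skillet_tip [315.4 278.4] 0.86 [391.4 -82.9 103. ]
top saucepan [199.7 220.8] 0.74 [549.3 229.2  45. ]
top saucepan_tip [198.8 280.5] 0.64 [385.1 219.1 101. ]
top saucepan_tip [232.2 211.8] 0.35 [565.6 135.5 101. ]
```

View pics/t3.png

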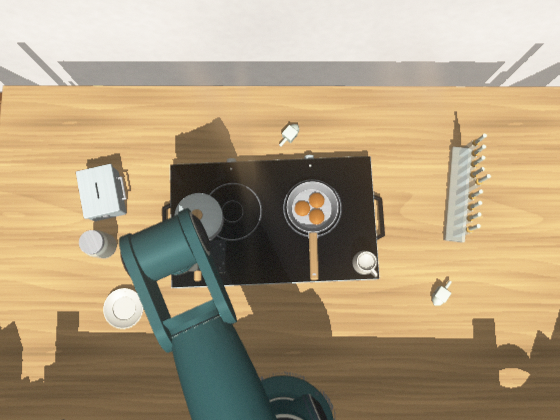

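The skillet sits centred in its ring at (312,207) with its handle tip at (315,278), pointing to the window. Next I'll lower onto the saucepan's handle and grip it.

Emit:
{"name": "step_arm", "arguments": {"increments": [{"xyz": [0, 0, 0.7], "twist": [0, 0, 0], "claw": 1}, {"xyz": [0, 0, 0.7], "twist": [0, 0, 0], "claw": 1}, {"xyz": [0, 0, 0.7], "twist": [0, 0, 0], "claw": 1}, {"xyz": [0, 0, 0.7], "twist": [0, 0, 0], "claw": 1}, {"xyz": [0, 0, 0.6], "twist": [0, 0, 0], "claw": 1}, {"xyz": [0, 0, 0.5], "twist": [0, 0, 0], "claw": 1}, {"xyz": [0, 0, 0.5], "twist": [0, 0, 0], "claw": 1}, {"xyz": [0, 0, 0.4], "twist": [0, 0, 0], "claw": 1}, {"xyz": [0, 0, 0], "twist": [0, 0, 0], "claw": 1}]}}

```text
clock: 18.05
ee_pos: [431.6, 220.9, 55.6]
eef_rot: [0.002, 1.0, -0.0, -0.001]
ft_force: [0.2, 0.2, 0.5]
gripper_width: 93.2
grasp_force: 0.0
```

Emit:
{"name": "step_arm", "arguments": {"increments": [{"xyz": [0, 0, 0], "twist": [0, 0, 0], "claw": 0}, {"xyz": [0, 0, 0], "twist": [0, 0, 0], "claw": 0}, {"xyz": [0, 0, 0], "twist": [0, 0, 0], "claw": 0}, {"xyz": [0, 0, 0], "twist": [0, 0, 0], "claw": 0}, {"xyz": [0, 0, 0], "twist": [0, 0, 0], "claw": 0}, {"xyz": [0, 0, 0], "twist": [0, 0, 0], "claw": 0}, {"xyz": [0, 0, 0], "twist": [0, 0, 0], "claw": 0}, {"xyz": [0, 0, 0], "twist": [0, 0, 0], "claw": 0}, {"xyz": [0, 0, 0], "twist": [0, 0, 0], "claw": 0}, {"xyz": [0, 0, 0], "twist": [0, 0, 0], "claw": 0}, {"xyz": [0, 0, 0], "twist": [0, 0, 0], "claw": 0}]}}

```text
clock: 19.15
ee_pos: [432.1, 221.3, 57.0]
eef_rot: [0.002, 1.0, 0.0, -0.0]
ft_force: [-0.9, 1.1, -0.2]
gripper_width: 19.5
grasp_force: 30.0
```

Emit:
{"name": "step_arm", "arguments": {"increments": [{"xyz": [-0.06, -0.21, 0], "twist": [0, 0, 0], "claw": 0}, {"xyz": [-0.13, -0.42, 0], "twist": [0, 0, 0], "claw": 0}, {"xyz": [-0.13, -0.42, 0], "twist": [0, 0, 0], "claw": 0}, {"xyz": [-0.13, -0.42, 0], "twist": [0, 0, 0], "claw": 0}, {"xyz": [-0.13, -0.42, 0], "twist": [0, 0, 0], "claw": 0}, {"xyz": [-0.13, -0.42, 0], "twist": [0, 0, 0], "claw": 0}, {"xyz": [-0.13, -0.42, 0], "twist": [0, 0, 0], "claw": 0}, {"xyz": [-0.13, -0.42, 0], "twist": [0, 0, 0], "claw": 0}, {"xyz": [-0.06, -0.21, 0], "twist": [0, 0, 0], "claw": 0}, {"xyz": [0, 0, 0], "twist": [0, 0, 0], "claw": 0}, {"xyz": [0, 0, 0], "twist": [0, 0, 0], "claw": 0}]}}

```text
clock: 20.25
ee_pos: [457.8, 136.9, 57.0]
eef_rot: [0.002, 1.0, -0.0, 0.0]
ft_force: [1.9, 0.8, -0.9]
gripper_width: 19.5
grasp_force: 30.0
```

Run:
```python
from h import *
go(458,137,57,3.14)
im=snap("top","t4");pts("top",[("saucepan",45)])
cv2.imwrite("pics/t4z.png",cv2.resize(im[145:300,160:390,::-1],None,fx=3.4,fy=3.4,interpolation=cv2.INTER_CUBIC))
```

```text
at [457.8 136.9  57. ] yaw 3.1372 tilt [ 0. -0. -1.] t 20.25 w 19.5 F [ 1.9  0.8 -0.9]
units [-0.01  0.01 -0.  ] tw -0.03
top saucepan [232.6 211.7] 0.81 [574.8 139.3  45. ]
```

View pics/t4z.png

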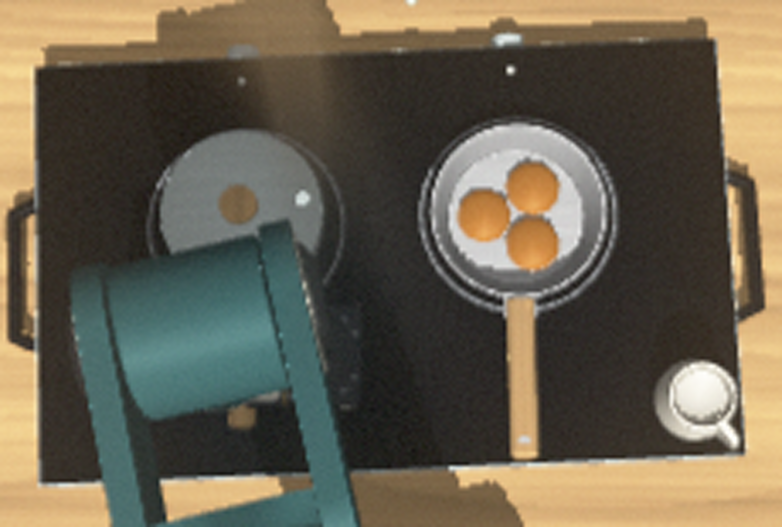

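The saucepan's lid, at (241,210) in the crop, lies over its ring, and the network puts its origin at (575,139), on the ring's centre. Release and lift.

Emit:
{"name": "step_arm", "arguments": {"increments": [{"xyz": [0, 0, 0], "twist": [0, 0, 0], "claw": 1}, {"xyz": [0, 0, 0], "twist": [0, 0, 0], "claw": 1}, {"xyz": [0, 0, 0], "twist": [0, 0, 0], "claw": 1}, {"xyz": [0, 0, 0], "twist": [0, 0, 0], "claw": 1}, {"xyz": [0, 0, 0], "twist": [0, 0, 0], "claw": 1}, {"xyz": [0, 0, 0], "twist": [0, 0, 0], "claw": 1}, {"xyz": [0, 0, 0], "twist": [0, 0, 0], "claw": 1}, {"xyz": [0, 0, 0], "twist": [0, 0, 0], "claw": 1}, {"xyz": [0, 0, 0], "twist": [0, 0, 0], "claw": 1}, {"xyz": [0, 0, 0], "twist": [0, 0, 0], "claw": 1}]}}

```text
clock: 21.35
ee_pos: [457.6, 137.1, 57.0]
eef_rot: [0.002, 1.0, 0.0, -0.0]
ft_force: [-0.2, 0.2, 0.5]
gripper_width: 91.6
grasp_force: 0.0
```

Emit:
{"name": "step_arm", "arguments": {"increments": [{"xyz": [0, 0, -0.5], "twist": [0, 0, 0], "claw": 1}, {"xyz": [0, 0, -0.9], "twist": [0, 0, 0], "claw": 1}, {"xyz": [0, 0, -0.9], "twist": [0, 0, 0], "claw": 1}, {"xyz": [0, 0, -0.9], "twist": [0, 0, 0], "claw": 1}, {"xyz": [0, 0, -0.9], "twist": [0, 0, 0], "claw": 1}, {"xyz": [0, 0, -0.9], "twist": [0, 0, 0], "claw": 1}, {"xyz": [0, 0, -0.9], "twist": [0, 0, 0], "claw": 1}, {"xyz": [0, 0, 0], "twist": [0, 0, 0], "claw": 1}, {"xyz": [0, 0, 0], "twist": [0, 0, 0], "claw": 1}, {"xyz": [0, 0, 0], "twist": [0, 0, 0], "claw": 1}]}}

```text
clock: 22.35
ee_pos: [457.3, 137.0, 203.8]
eef_rot: [0.002, 1.0, -0.0, -0.001]
ft_force: [-0.0, -0.3, 0.5]
gripper_width: 93.0
grasp_force: 0.0
```

Run:
```python
from h import *
r.camera("top");r.camera("scene");pts("top",[("saucepan",45),("saucepan_tip",101),("skillet",45),("skillet_tip",103)]);go(0,0,0)
```

```text
top saucepan [230.3 210.4] 0.6 [578.4 145.7  45. ]
top saucepan_tip [232.6 270.2] 0.56 [411.9 132.  101. ]
top saucepan_tip [365.  265.1] 0.15 [ 426.2 -212.3  101. ]
top skillet [313.1 205.7] 0.97 [592.2 -82.1  45. ]
top skillet_tip [314.2 278.2] 0.63 [391.9 -79.8 103. ]
top skillet_tip [363.9 265.2] 0.24 [ 425.8 -209.1  103. ]
at [457.5 137.1 204.1] yaw 3.1378 tilt [-0.001 -0.    -1.   ] t 22.65 w 93.2 F [ 0.7 -0.2 -0.9]
units [18.27 -5.55  8.18] tw None
```

Both pans are in place within tolerance and the arm is clear, so I'll hand in.

```bash
python3 -c "
from cell import r
print(r.finish_job())"
```

```text
the job is handed in; nothing more can be done
None
```

I handed the job in at about 23 s: by the last camera measurements both pans stand within about 10 mm of their ring centres with handles to the window and the arm clear; no verdict came back, and I took no final picture of the bystanders.

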